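Slide the soldering block home into the corner

ROBOT

A 6-joint arm with a two-finger parallel gripper is mounted at the origin on the work surface. World frame = base frame: x ahead of the robot, y to its left, z up, the work surface at z = 0. Lengths are in mm, angles in rad, forces in N, time in s.
With the tool pointing down it reaches from about 350 to 775 mm from the base axis. Payload 7.3 kg.
Tool frame: the origin (TCP) lies at the centre of the arm's flange, where the gripper is bolted on; the fingertips stand 178 mm ahead of it and the grasp point (between the pads) lies 159 mm ahead of it; z points along the fingers, y is the line along which they close (so a half turn about z gives the same grasp; the last joint's range is limited). The gripper opens to 92 mm and grips with 3 to 60 N. Pads are 19 mm wide; open, the fingers measure 130 mm over their backs; the gripper's body (75 mm by 190 mm) begins 47 mm behind the grasp point.
Start: joints at [1.165, 0.342, 1.524, -0, 1.275, -0.146], TCP at [134.843, 507.39, 404.741] pointing down, gripper open.
Joint ranges: [-2.53, 2.53], [-0.77, 2.02], [0.04, 2.7], [-1, 4.14], [0.28, 2.66], [-3.11, 3.11]. Speed limits (rad/s): [2.57, 2.57, 3.14, 3.14, 3.14, 3.14].

INTERFACE

Orientations are given as [roll, pitch, yaw] about the fixed x, y, z axes, in that order (R = Rz(yaw) Ry(pitch) Rx(roll)).
In Python, from plant import * gives the robot as it stands. The module is installed in compiled form; this text tells all that it offers.
- The arm moves only by the shell command python3 -m inch 'ROWS'. ROWS is JSON, a list of rows, each a list of 5 numbers: the shift along the tool's x, y, z in m, then the turn about the tool's z in rad, then the opening, from 0 (shut) to 1 (fully open). In form: [[tx, ty, tz, spin, claw], ...]. A call has 1 to 8 rows; each row is the pose to reach, as a shift and turn from the pose commanded when the call began, along the tool's axes at that moment; what a row does not reach only later rows make up. A row lasts 1/12 s, in which the tool goes at most 41.7 mm and 7.16 degrees, less where a joint would pass 70% of its speed; a pose out of reach is approached as far as the arm can. A call with a gripper value outside its range is refused whole. The fingers move at their own pace and stop on an object; the grip force is fixed at half the most. Time passes only in rows, so rows that repeat a pose let the fingers close. It gives the time, the measured TCP pose, the force, the opening and the grip force at its end, in the units of the state.
- get_obs(): the state, without advancing time (a new reading comes with each control period).
- capture(name): name is "side" or "top"; returns a dict with "color" (480x640x3 uint8, red, green, blue), "intrinsics" (3x3 intrinsics, pixels), "pose" (4x4, takes a point from camera to world coordinates). Camera axes: x right, y down, z forward; pixel columns grow to the right and rows downward; lengths in mm; the calibration is good to about 2 mm. A picture is of the moment at which its call begins. There is no depth.
- close_job(): hands the job in; it is judged then, once.
Trained networks look in a picture, given as the dict that the camera call returned (one of the last four; its "shot" number tells which), for a name from the list of things; names that differ only in an ending like _2 or _b are one class to them, and where a whole thing is asked for, a point or a joint stands for the part that bears it (a point fixed in the world has none). Each returns a list of dicts, best first, with "conf" (0 to 1); they miss things now and then, are a little off and sometimes report something else, mostly with a low value. They report only what shows in the picture. A call takes as long as a camera call. They do not tell look-alikes from the thing itself.
- look_for(picture, target): "rect" ([centre column, centre row, width, height] in pixels, round what is visible of it).
- trace(picture, target): "pixels" (480x640 bool, what is visible of it) and "rect" ([centre column, centre row, width, height] in pixels, round what is visible of it).
- tip_of(picture, target): "centre" ([column, row] in pixels: a listed point, or the origin of a listed thing).
The state is a dict: "time": time; "joint_positions": joint angles; "dq": joint speeds; "tau": joint torques, N m; "tool_pos": TCP position; "tcp_rot": TCP orientation; "contact_force": force on the tool from outside, world axes, zero at the start; "moment": the same for the moment, N m; "grip_width": finger opening in mm; "finger_force": force on a finger pad.
Only numpy, scipy, OpenCV 4.12 (cv2) and the standard library are available. Lean on these libraries where they do the work, as an engineer would, in place of code of your own. Each camera call takes 0.05 s, during which the arm holds its last target. There are 200 camera calls.

TASK

On the soldering board, push the white ceramic soldering block along the board, with the brass ring riding on top, until its long side is flush against the steel fence and its short end is flush against the brass end stop. Push only: do not lift or tip the block, do not touch the ring or let it come off the block, and leave the other things where they are. Finish with the arm clear.

Things in the scene. Friction and masses are not known exactly. Their poses are not given: they have to be found in the camera images.
- board: Tan soldering board fixed to the bench, 300 (x) by 420 mm (y), 12 mm thick. Origin: centre of its underside, on the bench. Its x axis points away from the robot towards the fence: a straight steel bar along the whole far edge, near face 130 mm from the origin along +x, parallel to y, 20 mm high above the board's top. Place and yaw vary.
- stop: Brass end stop clamped to the fence near one end of the board (either end), fixed. A bar 20 mm wide (y), 22 mm high above the board's top, reaching 60 mm from the fence face towards the robot; clamp screw over the fence 38 mm high. Origin: on the board's top, middle of the width; the working face, towards the board's middle, is 10 mm from it. Axes parallel to the board's.
- clampbase: Round black holder base, fixed, 34 mm across and 39 mm high, beside the fence at the other end from the brass stop. Not the stop. Origin: centre of its underside, on the board's top.
- block: White ceramic block with small holes in its top, loose, 94 (x) by 110 (y, long sides) by 28 mm high, 0.2 to 0.45 kg, too wide to grip; slides at about 1 to 3.5 N. Origin: centre of its underside, on the board's top. Starts clear of fence and stop, its x within 0.35 rad of the board's x. Home: centre 47 mm from the fence face, 65 mm along y from the stop's origin.
- ring: Brass ring lying loose on top of the block near its middle, 34 mm outside, 26 mm inside, 8 mm high. Origin: centre of its underside.
- loupe: Small black open eyepiece cup, 40 mm across, 26 mm high, on the board near a robot-side corner. Leave it.
- jar: Small amber jar with a white lid, 40 mm across, 34 mm high, on the board near a robot-side corner. Leave it.
- bottle: White bottle with blue cap, 60 mm across, 130 mm high, on the bench beside the board. Leave it.
- hammer: Hammer 220 mm long lying on the bench beside the board. Leave it.
- brush: Brush 170 mm long lying on the bench beside the board. Leave it.
- pumice: Grey rubbing block 60 x 35 x 25 mm lying on the bench beside the board. Leave it.
There are look-alikes about, which are no part of the job. What is shaped like the block but green or purple is not meant.

How it is judged (in metres and radians):
At the end, for the whole second after the job is handed in: The block lies flat on the board with its long side against the fence and its end against the brass stop (each within 3 mm, square within 0.04 rad), at rest, the ring still lying on it (x of block in the frame of board between 0.08 and 0.086 m and (y of block in the frame of stop between 0.062 and 0.068 m or y of block in the frame of stop between -0.068 and -0.062 m) and horizontal distance between block and clampbase below 0.33 m and angle between the x axis of block and the x axis of board, either way round below 0.04 rad and angle between block's own z axis and vertical below 0.03 rad and z of block in the frame of board between 0.009 and 0.015 m and z of ring in the frame of block between 0.025 and 0.031 m and angle between ring's own z axis and vertical below 0.1 rad and linear speed of each of block, ring below 0.01 m/s); the robot touches nothing.
It fails at once if the block is lifted off the board or tipped (z of block in the frame of board above 0.018 m or angle between block's own z axis and vertical above 0.12 rad).
It fails at once if the robot touches the ring (contact force between the arm and ring above 0.3 N).
It fails at once if a finger touches the ring (contact force between the fingers and ring above 0.3 N).
It fails at once if the ring comes off the block or is lifted (not (z of ring in the frame of block between 0.022 and 0.036 m)).
It fails at once if another thing is moved by more than 15 mm (distance of any of loupe, jar, bottle, hammer, brush, pumice from where it was at the start of the episode above 0.015 m).
It also fails if it takes over 64 s, if anything falls off the work surface, if the arm or the gripper's body presses on something with over 40 N, if the wrist force passes 120 N, or if a joint passes its speed limit or range.

## Working session

There is one attempt and no reset: what is moved stays moved. The work goes in short steps, Python scripts to look and compute and a shell command to move; the robot and the scene stay as the last step left them, time stands still between calls to the robot, and variables do not carry over. Pictures are saved under pics/ and viewed, at most 10 in all, crops included, and the job is handed in when it is done.

```bash
mkdir -p pics; cat > h.py <<'E'
from plant import *
import numpy as np, cv2
def w(p,uv,z):
    K=np.array(p["intrinsics"]);T=np.array(p["pose"])
    d=T[:3,:3]@np.linalg.solve(K,[uv[0],uv[1],1.]);o=T[:3,3]
    return (o+d*(z-o[2])/d[2])[:2]
def save(p,n): cv2.imwrite(f"pics/{n}.png",p["color"][:,:,::-1])
E
python3 - <<'E'
from h import *
np.set_printoptions(precision=1,suppress=True)
o=get_obs();print(o["time"],o["tool_pos"],o["tcp_rot"],o["grip_width"])
for n in("top","side"):
    p=capture(n);save(p,n+"0");print(n,np.array(p["pose"])[:3,3])
    for t,z in(("board",0),("stop",12),("clampbase",12),("block",12),("ring",40),("loupe",12),("jar",12)):
        for r in tip_of(p,t)[:3]: print(t,round(r["conf"],2),np.array(r["centre"]),w(p,r["centre"],z))
E
```

```text
0.0 [134.8 507.3 404. ] [-3.1 -0.   2.9] 92.07701542492046
top [ 362.1  -28.2 1015.9]
stop 0.54 [236.  189.9] [654.9 160. ]
clampbase 0.65 [380.5 169.4] [ 693.5 -178.6]
block 0.85 [303.9 230.1] [554.7   4.2]
block 0.75 [204.8 351.9] [289.  228.9]
block 0.71 [442.1 338.7] [ 302.6 -293.2]
ring 0.46 [310.9 231.3] [546.1 -12.3]
loupe 0.78 [237.4 290.1] [422.2 156.9]
jar 0.66 [398.  261.6] [ 475.6 -206.6]
side [182.5 605.1 791.6]
stop 0.87 [206.9 274.8] [655.7 158.6]
clampbase 0.51 [273.5 180.5] [ 687.6 -178.3]
block 0.81 [345.1 381.4] [292.7 242.2]
block 0.71 [430.7 207.2] [ 291.6 -270.8]
block 0.61 [286.8 244. ] [547.1   1.3]
ring 0.49 [294.6 232.6] [535.4 -15.4]
loupe 0.61 [301.5 314.5] [428.2 153.6]
jar 0.58 [351.5 200.2] [ 475.6 -203.2]
```

View pics/top0.png

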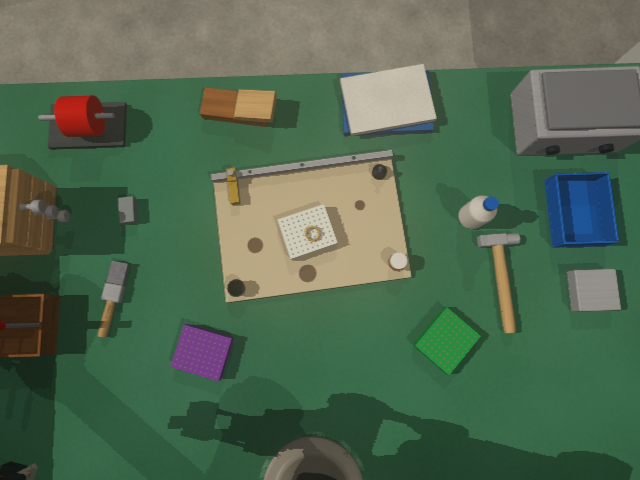

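View pics/side0.png

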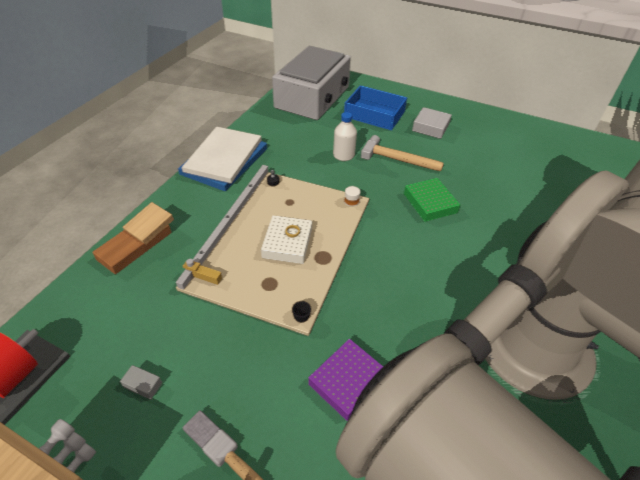

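```bash
cat >> h.py <<'E'
from scipy.optimize import minimize
def proj(p,X):
    K=np.array(p["intrinsics"]);T=np.linalg.inv(np.array(p["pose"]))
    c=(T[:3,:3]@np.asarray(X,float).T).T+T[:3,3];q=(K@c.T).T
    return q[:,:2]/q[:,2:]
def box(x0,x1,y0,y1,z0,z1): return np.array([[x,y,z] for x in(x0,x1) for y in(y0,y1) for z in(z0,z1)],float)
def place(B,s):
    c,n=np.cos(s[2]),np.sin(s[2]);return np.c_[c*B[:,0]-n*B[:,1]+s[0],n*B[:,0]+c*B[:,1]+s[1],B[:,2]]
def hullmask(pts,S=4):
    m=np.zeros((480*S,640*S),np.uint8)
    h=cv2.convexHull(np.round(((pts+.5)*S-.5)*16).astype(np.int32))
    cv2.fillConvexPoly(m,h,1,shift=4);return m
def fit(ps,ms,B,s0):
    big=[cv2.resize(m.astype(np.uint8),None,fx=4,fy=4,interpolation=cv2.INTER_NEAREST) for m in ms]
    f=lambda s:sum(int((hullmask(proj(p,place(B,s)))!=m).sum()) for p,m in zip(ps,big))/16
    sim=np.array([s0]*4,float);sim[1,0]+=8;sim[2,1]+=8;sim[3,2]+=.1
    r=minimize(f,s0,method="Nelder-Mead",options=dict(initial_simplex=sim,xatol=.02,fatol=.2,maxiter=150))
    return r.x,r.fun
def hulled(m):
    m=cv2.morphologyEx(m.astype(np.uint8),cv2.MORPH_OPEN,np.ones((3,3)))
    c=max(cv2.findContours(m,0,2)[0],key=cv2.contourArea);o=np.zeros_like(m)
    cv2.fillConvexPoly(o,cv2.convexHull(c),1);return o
BLOCK=box(-47,47,-55,55,12,40)
def blockmask(p,near):
    r=min(trace(p,"block"),key=lambda r:np.hypot(*(w(p,r["rect"][:2],26)-near)))
    return hulled(r["pixels"])
E
python3 - <<'E'
from h import *
np.set_printoptions(precision=3,suppress=True)
ps=[capture("top"),capture("side")]
BB=np.r_[box(-150,150,-210,210,0,12),box(130,150,-210,210,12,32)]
bm=[blockmask(p,(550,3)) for p in ps]
for i in([0],[1],[0,1]): print("block",i,*fit([ps[i_] for i_ in i],[bm[i_] for i_ in i],BLOCK,[550,3,.1]))
bd=[]
for p in ps:
    t=trace(p,"board");print([(round(r["conf"],2),r["rect"],int(r["pixels"].sum())) for r in t]); bd.append(hulled(t[0]["pixels"]) if t else None)
for i in([0],[1],[0,1]): print("board",i,*fit([ps[k] for k in i],[bd[k] for k in i],BB,[555,-10,-.12]))
s=fit(ps,bd,BB,[555,-10,-.12])[0];b=fit(ps,bm,BLOCK,[550,3,.1])[0]
v=[]
for p,(c0,r0,c1,r1) in zip(ps,((200,140,420,310),(170,160,380,340))):
    im=cv2.resize(p["color"][r0:r1,c0:c1,::-1],None,fx=2.6 if len(v) else 2.5,fy=2.6 if len(v) else 2.5,interpolation=cv2.INTER_CUBIC);k=2.6 if len(v) else 2.5
    def dr(X,col):
        q=((proj(p,X)-[c0,r0]+.5)*k).astype(np.int32);cv2.polylines(im,[q],True,col,1)
    R=lambda x0,x1,y0,y1,z:np.array([[x0,y0,z],[x1,y0,z],[x1,y1,z],[x0,y1,z]],float)
    dr(place(R(-150,130,-210,210,12),s),(0,0,255));dr(place(R(130,150,-210,210,32),s),(255,0,0));dr(place(R(-47,47,-55,55,40),b),(0,255,0))
    cv2.imwrite(f"pics/fit{len(v)}.png",im);v.append(im)
E
```

```text
block [0] [547.747  -3.648   0.299] 67.625
block [1] [546.583  -3.63    0.306] 62.4375
block [0, 1] [547.322  -3.645   0.306] 138.9375
[(0.62, [311.8, 225.6, 195.6, 153.1], 20242)]
[(0.79, [272.3, 251.4, 192.4, 170.2], 15995)]
board [0] [565.691  -9.932   0.107] 319.625
board [1] [564.867  -8.036   0.104] 240.625
board [0, 1] [565.333  -9.265   0.104] 621.5625
```

View pics/fit0.png

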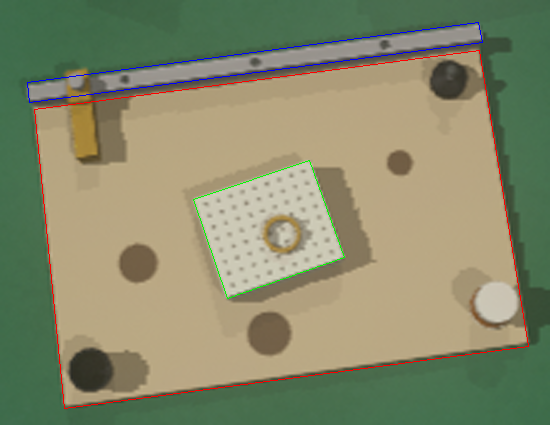

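View pics/fit1.png

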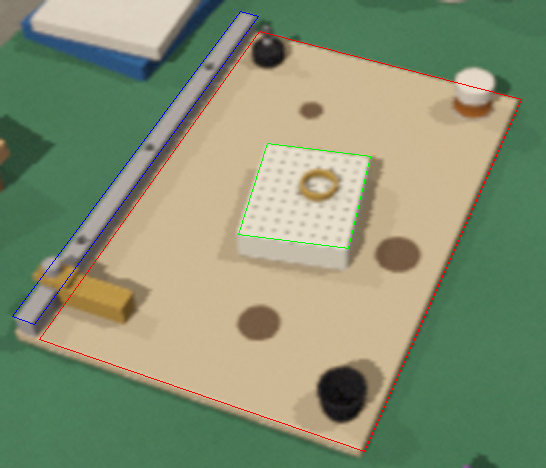

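The top view shows the block at about (303,230) px with the ring on it. The brass stop is at the left end of the fence (233,187), the clampbase is at (380,170), and the overlaid fits match in both views. I'll now work out the approach behind the block.

```bash
cat >> h.py <<'E'
from scipy.spatial.transform import Rotation as Ro
BD=np.array([565.3,-9.3,.104])
def b2w(x,y): c,s=np.cos(BD[2]),np.sin(BD[2]);return np.array([BD[0]+c*x-s*y,BD[1]+s*x+c*y])
def w2b(v): c,s=np.cos(BD[2]),np.sin(BD[2]);d=np.array(v[:2])-BD[:2];return np.array([c*d[0]+s*d[1],-s*d[0]+c*d[1]])
def go(bx,by,z,yaw):
    "tool-frame shift [m] and spin to board-frame target"
    o=get_obs();R=Ro.from_euler("xyz",o["tcp_rot"]);y=o["tcp_rot"][2]
    d=R.inv().apply(np.r_[b2w(bx,by),z]-np.array(o["tool_pos"]))
    print("shift",(d/1000).round(4),"spin",round((y-yaw+np.pi)%(2*np.pi)-np.pi,4),"tilt",np.round(np.array(o["tcp_rot"]),4))
def st():
    o=get_obs();print(round(o["time"],2),"board",w2b(o["tool_pos"]).round(1),"z",round(o["tool_pos"][2],1),"yaw",round(o["tcp_rot"][2],4),"F",np.round(o["contact_force"],1),"q",np.round(o["joint_positions"],2),"w",round(o["grip_width"]))
E
python3 - <<'E'
from h import *
st();go(-105,5,404,.104+np.pi)
p=capture("top")
for z,uv in((34,(200+98/2.5-.5,140+155/2.5-.5)),(34,(200+94/2.5-.5,140+105/2.5-.5))): print(w2b(w(p,uv,z)))
for t in("stop",):
    r=trace(p,t);print([(q["conf"],q["rect"]) for q in r])
E
```

```text
1.1 board [-374.5  558.6] z 404.7 yaw 2.8818 F [0.6 0.1 0.6] q [ 1.17  0.34  1.52  0.    1.28 -0.15] w 92
shift [-0.4488 -0.4215  0.0007] spin -0.3638 tilt [3.1414 0.     2.8818]
[ 72.03220625 152.37529438]
[119.31206571 151.05483355]
[(0.68, [234.4, 185.9, 12.0, 41.8])]
```

```bash
python3 -m inch '[[-0.01,-0.01,0,0,0.6],[-0.03,-0.028,0,0,0.6],[-0.05,-0.047,0,0,0.6],[-0.07,-0.065,0,0,0.6],[-0.09,-0.084,0,0,0.6],[-0.11,-0.103,0,0,0.6],[-0.13,-0.121,0,0,0.6],[-0.15,-0.14,0,0,0.6]]'
python3 -m inch '[[-0.02,-0.018,0,0,0.6],[-0.04,-0.037,0,0,0.6],[-0.06,-0.056,0,0,0.6],[-0.08,-0.075,0,0,0.6],[-0.1,-0.093,0,0,0.6],[-0.12,-0.112,0,0,0.6],[-0.14,-0.131,0,0,0.6],[-0.16,-0.15,0,0,0.6]]'
python3 -m inch '[[-0.02,-0.018,0,-0.05,0.6],[-0.04,-0.037,0,-0.1,0.6],[-0.06,-0.056,0,-0.15,0.6],[-0.08,-0.075,0,-0.2,0.6],[-0.1,-0.093,0,-0.25,0.6],[-0.12,-0.112,0,-0.3,0.6],[-0.139,-0.132,0,-0.364,0.6],[-0.139,-0.132,0,-0.364,0.6]]'
python3 -c "
from h import *
st();go(-105,5,200,.104+np.pi)"
```

```text
time: 1.87
tool_pos: [244.3, 332.4, 404.9]
tcp_rot: [3.141, 0.0, 2.882]
contact_force: [0.4, -0.2, -0.5]
grip_width: 54.9
finger_force: 0.0
time: 2.53
tool_pos: [360.4, 146.2, 404.9]
tcp_rot: [3.141, 0.001, 2.882]
contact_force: [0.9, 0.7, -0.9]
grip_width: 55.0
finger_force: 0.0
time: 3.2
tool_pos: [462.3, -19.1, 404.6]
tcp_rot: [-3.14, 0.001, -3.037]
contact_force: [-0.6, -0.1, 0.4]
grip_width: 55.4
finger_force: 0.0
3.2 board [-103.5    0.9] z 404.6 yaw -3.0373 F [-0.6 -0.1  0.4] q [-0.21  0.23  1.69 -0.    1.23 -1.88] w 55
shift [0.0018 0.0044 0.2046] spin 0.0003 tilt [-3.1398e+00  1.4000e-03 -3.0373e+00]
```

```bash
python3 -m inch '[[0.002,0.004,0.03,0,0.6],[0.002,0.004,0.06,0,0.6],[0.002,0.004,0.09,0,0.6],[0.002,0.004,0.12,0,0.6],[0.002,0.004,0.15,0,0.6],[0.002,0.004,0.18,0,0.6],[0.002,0.004,0.196,0,0.6],[0.002,0.004,0.205,0,0.6]]'
python3 -m inch '[[-0.003,0,0,0,0.6],[-0.006,0,0,0,0.6],[-0.009,0,0,0,0.6],[-0.012,0,0,0,0.6],[-0.015,0,0,0,0.6],[-0.018,0,0,0,0.6],[-0.021,0,0,0,0.6],[-0.024,0,0,0,0.6]]'
python3 -m inch '[[-0.003,0,0,0,0.6],[-0.006,0,0,0,0.6],[-0.009,0,0,0,0.6],[-0.012,0,0,0,0.6],[-0.015,0,0,0,0.6],[-0.018,0,0,0,0.6],[-0.021,0,0,0,0.6],[-0.024,0,0,0,0.6]]'
python3 - <<'E'
from h import *
st()
ps=[capture("top"),capture("side")]
save(ps[1],"side1")
for p in ps: print(fit([p],[blockmask(p,(565,0))],BLOCK,[560,0,.15]))
E
```

```text
time: 3.87
tool_pos: [457.1, -11.5, 197.7]
tcp_rot: [3.14, -0.004, -3.038]
contact_force: [-0.5, -0.4, 0.4]
grip_width: 55.1
finger_force: 0.0
time: 4.53
tool_pos: [482.1, -9.5, 199.9]
tcp_rot: [3.142, -0.0, -3.037]
contact_force: [-2.6, 0.1, 0.7]
grip_width: 54.8
finger_force: 1.1
time: 5.2
tool_pos: [506.1, -7.0, 199.7]
tcp_rot: [3.142, 0.0, -3.037]
contact_force: [-1.7, 0.3, -0.9]
grip_width: 54.8
finger_force: 0.7
5.2 board [-58.7   8.5] z 199.7 yaw -3.0374 F [-1.7  0.3 -0.9] q [-0.17  0.57  1.81  0.    0.75 -1.84] w 55
(array([ 7.44384080e+02, -1.86122004e+02, -5.30111280e-01]), np.float64(2625.375))
(array([586.59297428,  -8.33751952,   0.58823244]), np.float64(889.4375))
```

View pics/side1.png

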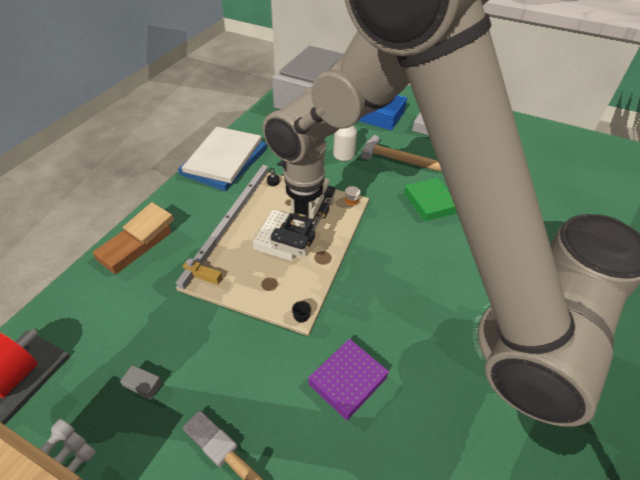

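The side view shows the fingers behind the near long side at about (300,225), with the block pushed and flush to them. I'll continue towards the fence.

```bash
for i in 1; do :; done
python3 -m inch '[[-0.003,0,0,0,0.6],[-0.006,0,0,0,0.6],[-0.009,0,0,0,0.6],[-0.012,0,0,0,0.6],[-0.015,0,0,0,0.6],[-0.018,0,0,0,0.6],[-0.021,0,0,0,0.6],[-0.024,0,0,0,0.6]]'
python3 -m inch '[[-0.003,0,0,0,0.6],[-0.006,0,0,0,0.6],[-0.009,0,0,0,0.6],[-0.012,0,0,0,0.6],[-0.015,0,0,0,0.6],[-0.018,0,0,0,0.6],[-0.021,0,0,0,0.6],[-0.024,0,0,0,0.6]]'
python3 -m inch '[[-0.003,0,0,0,0.6],[-0.006,0,0,0,0.6],[-0.009,0,0,0,0.6],[-0.012,0,0,0,0.6],[-0.015,0,0,0,0.6],[-0.018,0,0,0,0.6],[-0.021,0,0,0,0.6],[-0.024,0,0,0,0.6]]'
python3 -m inch '[[-0.001,0,0,0,0.6],[-0.002,0,0,0,0.6],[-0.003,0,0,0,0.6],[-0.004,0,0,0,0.6],[-0.005,0,0,0,0.6],[-0.006,0,0,0,0.6],[-0.007,0,0,0,0.6],[-0.008,0,0,0,0.6]]'
python3 -c "
from h import *
st()"
```

```text
time: 6.07
tool_pos: [529.8, -4.5, 199.7]
tcp_rot: [3.141, -0.0, -3.037]
contact_force: [-4.6, -0.2, 2.0]
grip_width: 55.1
finger_force: 2.0
time: 6.73
tool_pos: [553.7, -2.0, 199.7]
tcp_rot: [3.141, -0.0, -3.037]
contact_force: [-3.5, -0.9, 3.3]
grip_width: 55.0
finger_force: 2.1
time: 7.4
tool_pos: [577.6, 0.5, 199.7]
tcp_rot: [3.141, 0.0, -3.037]
contact_force: [-3.5, -0.6, 3.8]
grip_width: 55.0
finger_force: 2.1
time: 8.07
tool_pos: [585.4, 1.3, 199.6]
tcp_rot: [3.141, 0.0, -3.037]
contact_force: [-3.2, 0.7, 1.2]
grip_width: 54.9
finger_force: 1.2
8.07 board [21.1  8.5] z 199.6 yaw -3.0373 F [-3.2  0.7  1.2] q [-0.13  0.68  1.58  0.    0.88 -1.8 ] w 55
```

Next, small steps until the fence resists.

```bash
python3 -m inch '[[-0.001,0,0,0,0.6],[-0.002,0,0,0,0.6],[-0.003,0,0,0,0.6],[-0.003,0,0,0,0.6]]'
python3 -m inch '[[-0.0005,0,0,0,0.6],[-0.001,0,0,0,0.6],[-0.0015,0,0,0,0.6],[-0.0015,0,0,0,0.6]]'
python3 -c "
from h import *
st()"
```

```text
time: 8.4
tool_pos: [588.5, 1.7, 199.6]
tcp_rot: [3.142, 0.001, -3.037]
contact_force: [-1.0, 0.1, -0.6]
grip_width: 55.1
finger_force: 0.5
time: 8.73
tool_pos: [589.9, 1.8, 199.7]
tcp_rot: [3.142, 0.0, -3.037]
contact_force: [-1.3, 0.5, -1.3]
grip_width: 55.3
finger_force: 0.7
8.73 board [25.6  8.5] z 199.7 yaw -3.0374 F [-1.3  0.5 -1.3] q [-0.13  0.68  1.57  0.    0.89 -1.8 ] w 55
```

```bash
python3 -m inch '[[-0.0005,0,0,0,0.6],[-0.001,0,0,0,0.6],[-0.0015,0,0,0,0.6],[-0.0015,0,0,0,0.6]]'
python3 -m inch '[[-0.0005,0,0,0,0.6],[-0.001,0,0,0,0.6],[-0.0015,0,0,0,0.6],[-0.0015,0,0,0,0.6]]'
python3 -c "
from h import *
st()"
```

```text
time: 9.07
tool_pos: [591.4, 1.9, 199.7]
tcp_rot: [3.142, 0.0, -3.037]
contact_force: [-1.6, -0.5, -0.0]
grip_width: 55.0
finger_force: 0.6
time: 9.4
tool_pos: [592.4, 2.0, 199.7]
tcp_rot: [3.141, -0.001, -3.037]
contact_force: [-5.3, -0.9, 2.0]
grip_width: 54.9
finger_force: 2.5
9.4 board [28.1  8.5] z 199.7 yaw -3.0373 F [-5.3 -0.9  2. ] q [-0.13  0.69  1.56 -0.    0.89 -1.8 ] w 55
```

```bash
python3 -m inch '[[-0.0005,0,0,0,0.6],[-0.001,0,0,0,0.6],[-0.001,0,0,0,0.6]]'
python3 -c "
from h import *
st();go(-25,8,200,1.675)"
```

```text
time: 9.65
tool_pos: [592.8, 2.1, 199.7]
tcp_rot: [3.141, -0.004, -3.037]
contact_force: [-8.4, -1.2, 6.2]
grip_width: 55.2
finger_force: 4.4
9.65 board [28.5  8.5] z 199.7 yaw -3.0372 F [-8.4 -1.2  6.2] q [-0.13  0.69  1.56 -0.    0.9  -1.8 ] w 55
shift [ 0.0535 -0.0005 -0.0001] spin 1.571 tilt [ 3.1413 -0.0035 -3.0372]
```

```bash
python3 -m inch '[[0.003,0,0,0,0.6],[0.012,0,0,0,0.6],[0.03,0,0,0,0.6],[0.035,0,-0.02,0,0.5],[0.035,0,-0.05,0,0.4],[0.035,0.0,-0.08,0,0.3],[0.035,0.0,-0.11,0,0.3]]'
python3 -m inch '[[0,-0.01,0,0.12,0.3],[0,-0.03,0,0.24,0.3],[0,-0.05,0,0.36,0.3],[0,-0.07,0,0.48,0.3],[0,-0.09,0,0.6,0.3],[0,-0.11,0,0.72,0.3],[0,-0.13,0,0.84,0.3],[0,-0.14,0,0.96,0.3]]'
python3 - <<'E'
from h import *
st();go(80,-78,300,1.675)
ps=[capture("top"),capture("side")]
save(ps[0],"top2")
for p in ps:
  for t in trace(p,"block"):
    c=w(p,t["rect"][:2],30)
    if np.hypot(*(c-b2w(83,8)))<60: 
        s,f=fit([p],[hulled(t["pixels"])],BLOCK,[*b2w(83,8),.104]);print(w2b(s),s[2]-.104,f)
E
```

```text
time: 10.23
tool_pos: [559.2, -1.5, 311.4]
tcp_rot: [-3.141, 0.002, -3.038]
contact_force: [1.4, -0.2, 0.3]
grip_width: 33.1
finger_force: 0.0
time: 10.9
tool_pos: [574.1, -142.9, 310.2]
tcp_rot: [3.14, 0.003, 2.279]
contact_force: [-0.3, 0.2, -0.7]
grip_width: 27.9
finger_force: 0.0
10.9 board [  -5.1 -133.8] z 310.2 yaw 2.2786 F [-0.3  0.2 -0.7] q [-0.37  0.55  1.47 -0.    1.12 -1.08] w 28
shift [-0.0024  0.1017  0.0104] spin 0.6036 tilt [3.1401 0.0032 2.2786]
[85.56040397 -1.34195532] -0.001560993508935113 87.4375
[84.79310963 -0.7766615 ] 0.008149046385031652 53.4375
```

View pics/top2.png

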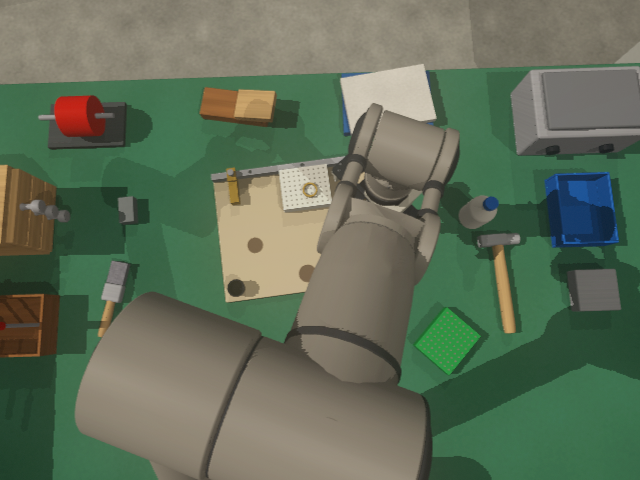

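The top view shows the block square against the fence at about (305,188), with the ring on it at (310,190). Next is the push along +y.

```bash
python3 -m inch '[[0,0.02,0,0.12,0.3],[0,0.04,0,0.24,0.3],[0,0.06,0,0.36,0.3],[0,0.08,0,0.48,0.3],[0,0.1,0,0.603,0.3],[-0.002,0.102,0,0.603,0.3],[-0.002,0.102,0,0.603,0.3]]'
python3 -c "
from h import *
st();go(84,-82,200,1.675)"
```

```text
time: 11.68
tool_pos: [652.3, -73.5, 309.5]
tcp_rot: [3.141, 0.0, 1.69]
contact_force: [0.1, -0.0, -0.2]
grip_width: 27.3
finger_force: 0.0
11.68 board [ 79.9 -72.9] z 309.5 yaw 1.69 F [ 0.1 -0.  -0.2] q [-0.23  0.66  1.26  0.    1.22 -0.35] w 27
shift [-0.0092  0.0039  0.1095] spin 0.015 tilt [3.1411 0.     1.69  ]
```

```bash
python3 -m inch '[[-0.009,0.004,0.01,0.015,0.3],[-0.009,0.004,0.03,0.015,0.3],[-0.009,0.004,0.05,0.015,0.3],[-0.009,0.004,0.07,0.015,0.3],[-0.009,0.004,0.085,0.015,0.3],[-0.009,0.004,0.1,0.015,0.3],[-0.009,0.004,0.107,0.015,0.3],[-0.009,0.004,0.1095,0.015,0.3]]'
python3 -m inch '[[0.003,0,0,0,0.3],[0.006,0,0,0,0.3],[0.009,0,0,0,0.3],[0.012,0,0,0,0.3],[0.015,0,0,0,0.3],[0.018,0,0,0,0.3],[0.021,0,0,0,0.3],[0.024,0,0,0,0.3]]'
python3 -c "
from h import *
st();go(84,29,200,1.675)"
```

```text
time: 12.35
tool_pos: [656.0, -84.7, 198.3]
tcp_rot: [-3.139, -0.001, 1.668]
contact_force: [-0.6, 0.1, 0.1]
grip_width: 27.4
finger_force: 0.0
time: 13.02
tool_pos: [654.6, -60.4, 200.9]
tcp_rot: [3.141, 0.002, 1.668]
contact_force: [-1.8, -5.2, 3.3]
grip_width: 27.4
finger_force: 2.5
13.02 board [ 83.5 -60. ] z 200.9 yaw 1.6682 F [-1.8 -5.2  3.3] q [-0.21  0.78  1.35 -0.    1.01 -0.3 ] w 27
shift [ 0.089  -0.0001  0.0007] spin -0.0068 tilt [3.1408e+00 1.6000e-03 1.6682e+00]
```

```bash
python3 -m inch '[[0.003,0,0,-0.007,0.3],[0.006,0,0,-0.007,0.3],[0.009,0,0,-0.007,0.3],[0.012,0,0,-0.007,0.3],[0.015,0,0,-0.007,0.3],[0.018,0,0,-0.007,0.3],[0.021,0,0,-0.007,0.3],[0.024,0,0,-0.007,0.3]]'
python3 -m inch '[[0.003,0,0,0,0.3],[0.006,0,0,0,0.3],[0.009,0,0,0,0.3],[0.012,0,0,0,0.3],[0.015,0,0,0,0.3],[0.018,0,0,0,0.3],[0.021,0,0,0,0.3],[0.024,0,0,0,0.3]]'
python3 -m inch '[[0.003,0,0,0,0.3],[0.006,0,0,0,0.3],[0.009,0,0,0,0.3],[0.012,0,0,0,0.3],[0.015,0,0,0,0.3],[0.018,0,0,0,0.3],[0.021,0,0,0,0.3],[0.024,0,0,0,0.3]]'
python3 -c "
from h import *
st();go(84,30,200,1.675)"
```

```text
time: 13.68
tool_pos: [652.2, -35.6, 200.3]
tcp_rot: [3.141, -0.0, 1.675]
contact_force: [0.6, -2.8, 3.7]
grip_width: 27.3
finger_force: 1.9
time: 14.35
tool_pos: [649.6, -11.9, 200.2]
tcp_rot: [-3.142, -0.0, 1.675]
contact_force: [0.8, -4.3, 2.8]
grip_width: 27.5
finger_force: 1.9
time: 15.02
tool_pos: [647.1, 12.0, 200.2]
tcp_rot: [-3.142, -0.0, 1.675]
contact_force: [0.9, -3.6, 2.5]
grip_width: 27.2
finger_force: 1.9
15.02 board [83.6 12.7] z 200.2 yaw 1.6748 F [ 0.9 -3.6  2.5] q [-0.1   0.77  1.39  0.    0.99 -0.2 ] w 27
shift [0.0173 0.0004 0.0002] spin -0.0002 tilt [-3.1416e+00 -1.0000e-04  1.6748e+00]
```

```bash
python3 -m inch '[[0.002,0,0,0,0.3],[0.004,0,0,0,0.3],[0.006,0,0,0,0.3],[0.008,0,0,0,0.3],[0.009,0,0,0,0.3],[0.01,0,0,0,0.3],[0.011,0,0,0,0.3],[0.012,0,0,0,0.3]]'
python3 -m inch '[[0.0005,0,0,0,0.3],[0.001,0,0,0,0.3],[0.0015,0,0,0,0.3],[0.002,0,0,0,0.3],[0.002,0,0,0,0.3]]'
python3 -m inch '[[0.0005,0,0,0,0.3],[0.001,0,0,0,0.3],[0.0015,0,0,0,0.3],[0.002,0,0,0,0.3],[0.002,0,0,0,0.3]]'
python3 -c "
from h import *
st()"
```

```text
time: 15.68
tool_pos: [645.9, 23.7, 200.2]
tcp_rot: [-3.142, -0.0, 1.675]
contact_force: [1.0, -3.3, 3.0]
grip_width: 27.8
finger_force: 1.9
time: 16.1
tool_pos: [645.7, 25.7, 200.2]
tcp_rot: [3.142, -0.0, 1.675]
contact_force: [0.3, -4.0, 1.6]
grip_width: 27.7
finger_force: 1.6
time: 16.52
tool_pos: [645.5, 27.8, 200.2]
tcp_rot: [3.142, -0.0, 1.675]
contact_force: [0.8, -3.6, 2.7]
grip_width: 27.3
finger_force: 1.6
16.52 board [83.6 28.5] z 200.2 yaw 1.6748 F [ 0.8 -3.6  2.7] q [-0.08  0.76  1.39  0.    0.99 -0.18] w 27
```

```bash
python3 -m inch '[[0.0005,0,0,0,0.3],[0.001,0,0,0,0.3],[0.0015,0,0,0,0.3],[0.0015,0,0,0,0.3]]'
python3 -m inch '[[0.0005,0,0,0,0.3],[0.001,0,0,0,0.3],[0.0015,0,0,0,0.3],[0.0015,0,0,0,0.3]]'
python3 -c "
from h import *
st()"
```

```text
time: 16.85
tool_pos: [645.3, 29.2, 200.2]
tcp_rot: [-3.142, -0.0, 1.675]
contact_force: [1.2, -2.1, 2.3]
grip_width: 27.5
finger_force: 1.6
time: 17.18
tool_pos: [645.2, 30.7, 200.2]
tcp_rot: [3.142, -0.0, 1.675]
contact_force: [0.1, -3.2, 2.1]
grip_width: 27.5
finger_force: 1.5
17.18 board [83.6 31.5] z 200.2 yaw 1.6749 F [ 0.1 -3.2  2.1] q [-0.07  0.76  1.39  0.    0.99 -0.18] w 28
```

```bash
python3 -m inch '[[0.0005,0,0,0,0.3],[0.001,0,0,0,0.3],[0.0015,0,0,0,0.3],[0.0015,0,0,0,0.3]]'
python3 -m inch '[[0.0005,0,0,0,0.3],[0.001,0,0,0,0.3],[0.001,0,0,0,0.3]]'
python3 - <<'E'
from h import *
st()
p=capture("top");save(p,"t3");cv2.imwrite("pics/t3c.png",cv2.resize(p["color"][140:250,190:350,::-1],None,fx=4,fy=4,interpolation=cv2.INTER_CUBIC))
E
```

```text
time: 17.52
tool_pos: [645.1, 31.4, 200.3]
tcp_rot: [3.141, 0.001, 1.675]
contact_force: [0.1, -7.0, 1.9]
grip_width: 27.9
finger_force: 3.5
time: 17.77
tool_pos: [645.1, 31.6, 200.2]
tcp_rot: [3.142, 0.003, 1.675]
contact_force: [1.2, -10.6, 0.9]
grip_width: 27.4
finger_force: 5.2
17.77 board [83.6 32.4] z 200.2 yaw 1.6747 F [  1.2 -10.6   0.9] q [-0.07  0.76  1.39 -0.    0.99 -0.17] w 27
```

View pics/t3c.png

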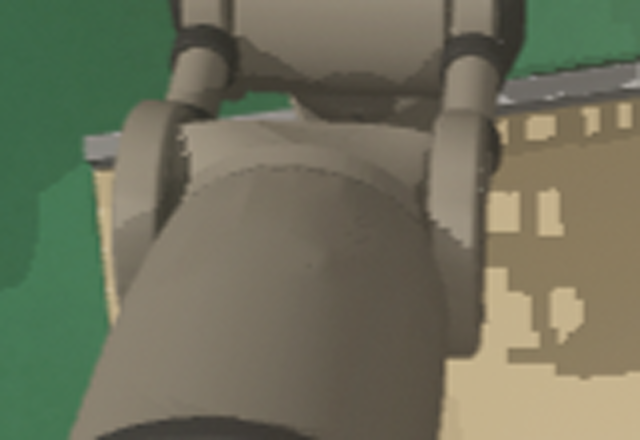

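The arm hides the block in this view, but the force rise to about 10 N says the block is on the stop. I'll back off, lift and look again.

```bash
python3 -m inch '[[-0.003,0,0,0,0.3],[-0.012,0,0,0,0.3],[-0.03,0,0,0,0.3],[-0.04,0,-0.02,0,0.3],[-0.045,0,-0.05,0,0.3],[-0.05,0,-0.08,0,0.3],[-0.055,0,-0.11,0,0.3],[-0.06,0,-0.13,0,0.3]]'
python3 -m inch '[[-0.02,0,0,0,0.3],[-0.05,0,0,0,0.3],[-0.08,0,0,0,0.3],[-0.11,0,0,0,0.3],[-0.14,0,0,0,0.3],[-0.17,0,0,0,0.3],[-0.18,0,0,0,0.3],[-0.18,0,0,0,0.3]]'
python3 - <<'E'
from h import *
st()
ps=[capture("top"),capture("side")]
v=[cv2.resize(p["color"][r:r+110,c:c+150,::-1],None,fx=4,fy=4,interpolation=cv2.INTER_CUBIC)[:,:] for p,(c,r) in zip(ps,((190,140),(160,190)))]
v=[cv2.resize(x,(400,293)) for x in v];cv2.imwrite("pics/c4.png",np.hstack(v))
ms=[]
for p in ps:
  for t in trace(p,"block"):
    c=w(p,t["rect"][:2],30)
    if np.hypot(*(c-b2w(84,95)))<60:
        ms.append(hulled(t["pixels"]));s,f=fit([p],[ms[-1]],BLOCK,[*b2w(84,95),.104]);print(w2b(s),s[2]-.104,f)
  for t in ("ring","stop"):
    for r in tip_of(p,t)[:1]: print(t,w2b(w(p,r["centre"],40 if t=="ring" else 12)),r["conf"])
E
```

```text
time: 18.48
tool_pos: [651.3, -26.8, 333.0]
tcp_rot: [3.139, -0.0, 1.675]
contact_force: [1.0, 0.6, 1.0]
grip_width: 27.6
finger_force: 0.0
time: 19.15
tool_pos: [669.5, -208.4, 329.2]
tcp_rot: [-3.141, -0.001, 1.671]
contact_force: [-0.5, -0.1, 0.0]
grip_width: 27.5
finger_force: 0.0
19.15 board [  83.  -208.8] z 329.2 yaw 1.6715 F [-0.5 -0.1  0. ] q [-0.41  0.73  1.07  0.    1.35 -0.51] w 27
[84.86987735 97.06849549] -0.00499663892716308 78.0
ring [77.81348985 91.26912037] 0.42
stop [107.52489016 164.8421497 ] 0.7
[85.13283674 95.66642769] -2.5254836198543296e-05 156.5
ring [72.7059154  97.19555558] 0.48
stop [102.79915638 163.42737514] 0.57
```

View pics/c4.png

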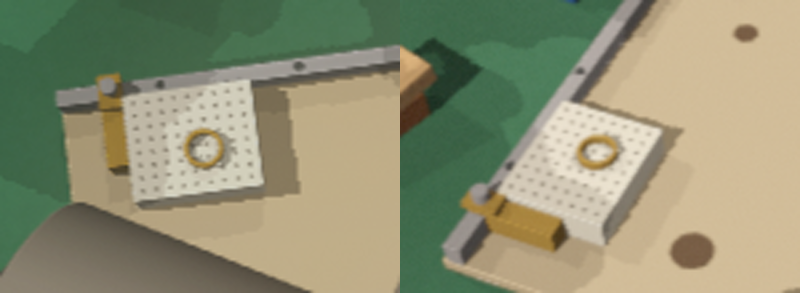

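Both views show the block flush on the fence and the stop, square to within 0.005 rad. The ring is on top and the arm is clear.

```bash
python3 -c "
from plant import *
print(close_job())"
```

```text
the job is handed in; nothing more can be done
None
```

The job is handed in: the block sits square against the steel fence and the brass stop with the ring still on top and the arm clear, as far as the last camera views show; the hand-in returned no verdict.

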